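# Load a drive into the wiping carousel and index it

## Task

Take the blue-topped drive out of the rack and load it upright into the empty blue pocket that stands at the yellow pointer of the drive carousel; the pocket floats several millimetres sideways, so feel gently for its mouth, then press the drive fully home without forcing it. Then turn the carousel exactly one click clockwise, seen from above, so that the next empty pocket stands at the pointer, and let go. Leave the other drives, the screwdriver and the fan as they are.

Things in the scene. Friction and masses are not known exactly. Their poses are not given: they have to be found in the camera images.
- drive: the 2.5-inch drive to load: aluminium with a blue top band, 140 g, standing on a 70 x 15 mm foot, 100 mm tall, its flat faces 15 mm apart. Origin: centre of its foot; x along the 70 mm, y across the 15 mm, z up. It starts upright in one of the three rack slots (which one varies).
- drive_black: bystander drive with a black top band, in another rack slot, standing on a 70 x 15 mm foot, 100 mm tall, its flat faces 15 mm apart. Origin: centre of its foot; x along the 70 mm, y across the 15 mm, z up. 
- drive_yellow: bystander drive with a yellow top band, in another rack slot, standing on a 70 x 15 mm foot, 100 mm tall, its flat faces 15 mm apart. Origin: centre of its foot; x along the 70 mm, y across the 15 mm, z up. 
- rack: fixed drive rack on the table, a black base 200 x 96 x 8 mm with three grey slots in a row along its x at -64, 0 and +64 mm; each slot is 19 x 74 mm inside with walls up to 40 mm above the table; drives stand on the base, 8 mm above the table, their 70 mm along the rack's y. Origin: centre of its underside, on the table.
- carousel: whole drive carousel: fixed grey base 284 mm across, 30 mm high; on it a black wheel, 276 mm across, top 45 mm above the table, with six radial pockets 60 deg apart, walls up to 85 mm above the table. Four hold white-topped drives fixed to the wheel, tops at 145 mm. A drive pressed on any part of it with over 60 N breaks. Origin: underside centre, on the wheel's axis, which is vertical.
- pointer (a point): tip of the yellow pointer on a tongue of the fixed base, 145 mm from the axis along the base's -x, 32 mm above the table. At the start the empty blue pocket stands at it; the next pocket counter-clockwise from it seen from above, grey, is empty too.
- pocket (a point): nominal centre of the blue pocket's floor, on the wheel, 90 mm from the axis, 45 mm above the table. x inward, along its length (73 mm inside), y across it (17 mm), z up. From 20 mm above the floor down a brass spring roller in the +y wall rubs the drive: pushing past it takes 4 to 15 N, then the foot meets the rigid floor.
- mouth (a point): nominal centre of the blue pocket's mouth, 40 mm above point pocket, same axes. Walls are flat-topped, unchamfered, 10 mm thick beside the length, 6 mm at the ends. The pocket floats on a stiff slide: its true centre is up to 8 mm either side of this point along y (not measured; shifts under 12 N sideways), exact in x. A drive fits either way round with 1 mm play per side, 1.5 mm per end.
- handle (a point): middle of the red bar handle on the wheel's central column, on the wheel's axis, 172 mm above the table. The bar is 50 mm long along this point's x, 16 mm wide along y and 40 mm tall (150 to 190 mm above the table; the drives in the wheel top out at 145 mm); grip it across y from above. The point turns with the wheel.
- wheel (a joint): angle of the carousel wheel, rad, growing clockwise seen from above. 0 at the start: click 1; the next clicks are at 1.047 and 2.094. A sprung detent resists by up to about 0.7 N m in the first half of each click and pulls the wheel on in the second half. It cannot turn back beyond -0.12.
- screwdriver: bystander: screwdriver with an orange handle, 200 mm long, lying along its x on the table
- fan: bystander: black fan module 60 x 38 x 60 mm standing on the table; origin at the centre of its underside
Not all that is in view belongs to the job. Leave any turquoise look-alike of the drive alone.

How it is judged:
On the way:
1. the blue-topped drive is fully home in the pocket while the pocket is still at the pointer (x of drive in the frame of pocket between -0.004 and 0.004 m and y of drive in the frame of pocket between -0.011 and 0.011 m and z of drive in the frame of pocket between -0.003 and 0.0025 m and angle between drive's own z axis and vertical below 0.06 rad and value of joint wheel between -0.12 and 0.15 rad), for 0.2 s.
At the end, for the whole second after the job is handed in: The blue-topped drive stands fully home in the blue pocket (foot within 2.5 mm of the floor, within 4 mm of the pocket centre lengthwise and 11 mm sideways, upright within 0.06 rad), at rest, and the wheel rests one click on (1.047 +- 0.08 rad) (x of drive in the frame of pocket between -0.004 and 0.004 m and y of drive in the frame of pocket between -0.011 and 0.011 m and z of drive in the frame of pocket between -0.003 and 0.0025 m and angle between drive's own z axis and vertical below 0.06 rad and value of joint wheel between 0.967 and 1.127 rad and velocity of joint wheel between -0.1 and 0.1 rad/s and linear speed of drive below 0.02 m/s); the robot touches nothing.
It fails at once if the drive is pressed on the carousel with more than 60 N (contact force between drive and carousel above 60 N).
It fails at once if the wheel is turned well past the next click (value of joint wheel above 1.45 rad).
It fails at once if another drive, the screwdriver or the fan is moved more than 15 mm or tipped ((distance of drive_black from where it was at the start of the episode above 0.015 m or angle between drive_black's own z axis and vertical above 0.2 rad) or (distance of drive_yellow from where it was at the start of the episode above 0.015 m or angle between drive_yellow's own z axis and vertical above 0.2 rad) or distance of screwdriver from where it was at the start of the episode above 0.015 m or (distance of fan from where it was at the start of the episode above 0.015 m or angle between fan's own z axis and vertical above 0.2 rad)).
It also fails if it takes over 72 s, if anything falls off the work surface, if the arm or the gripper's body presses on something with over 40 N, if the wrist force passes 120 N, or if a joint passes its speed limit or range.

## Robot

A 6-joint arm with a two-finger parallel gripper is mounted at the origin on the work surface. World frame = base frame: x ahead of the robot, y to its left, z up, the work surface at z = 0. Lengths are in m, angles in rad, forces in N, time in s.
With the tool pointing down it reaches from about 0.325 to 0.75 m from the base axis. Payload 7.6 kg.
Tool frame: the origin (TCP) lies at the very end of the fingers, on their centre line; the grasp point (between the pads) lies 19 mm behind it (env.hold_point_z is the distance from the TCP to the grasp point, in m); z points along the fingers, y is the line along which they close (so a half turn about z gives the same grasp; the last joint's range is limited). The gripper opens to 85 mm and grips with 20 to 120 N. Pads are 22 mm wide; open, the fingers measure 114 mm over their backs; the gripper's body (76 mm by 85 mm) begins 54 mm behind the grasp point. The pads swing forward as they close: fully open they stand 13 mm farther back than shut.
Start: joints at [-1.261, 0.052, 1.401, -0, 1.689, -0.07], TCP at [0.195, -0.488, 0.231] pointing down, gripper open.
Joint ranges: [-2.9, 2.9], [-0.91, 2.17], [0.12, 2.37], [-1.06, 4.2], [0.26, 2.73], [-2.93, 2.93]. Speed limits (rad/s): [2.57, 2.57, 3.01, 3.14, 3.14, 3.14].

## Interface

Orientations are given as a rotation vector (axis times angle).
In Python, from bench import env gives the robot as it stands.
- The arm moves only by the tool servo_tool, never from a script. Its arguments are lists of equal length, an entry for each row: "dp": the shift along the tool's x, y, z in m, a list of three; "rot": the turn, a rotation vector about the tool's x, y, z in degrees, a list of three; "fingers": the opening, from 0 (shut) to 1 (fully open). A call has 1 to 12 rows; each row shifts and turns the commanded pose from where the row before left it, along the tool's axes as they then stand; what a row does not reach is not made up. A row lasts 1/12 s, in which the tool goes at most 41.7 mm and 7.16 degrees, less where a joint would pass 70% of its speed; a pose out of reach is approached as far as the arm can. A call with a gripper value outside its range is refused whole. The fingers move at their own pace and stop on an object; the grip force is fixed at half the most. Time passes only in rows, so rows that do not move let the fingers close. It gives the time, the measured TCP pose, the force, the opening and the grip force at its end, in the units of the state.
- env.state(): the state, without advancing time (a new reading comes with each control period).
- env.capture(name): name is "scene" or "top" or "wrist"; returns a dict with "pixels" (420x560x3 uint8, blue, green, red), "fx", "fy", "cx", "cy" (pixels), "R" (3x3) and "t" (3): a world point X has camera coordinates R X + t. Camera axes: x right, y down, z forward; pixel columns grow to the right and rows downward; lengths in m; the calibration is good to about 2 mm. The wrist camera is an equidistant fisheye: a pixel r from the principal point sees the ray r / f radians off the axis. A picture is of the moment at which its call begins. There is no depth.
- env.hand_in(): hands the job in; it is judged then, once.
Trained networks look in a picture, given as the dict that the camera call returned (one of the last four; its "shot" number tells which), for a name from the list of things; names that differ only in an ending like _2 or _b are one class to them, and where a whole thing is asked for, a point or a joint stands for the part that bears it (a point fixed in the world has none). Each returns a list of dicts, best first, with "p" (0 to 1); they miss things now and then, are a little off and sometimes report something else, mostly with a low value. They report only what shows in the picture. A call takes as long as a camera call. They do not tell look-alikes from the thing itself.
- env.search_frame(picture, name): "xy" ([column, row] in pixels, amid what is visible of it).
- env.mark_of(picture, name): "xy" ([column, row] in pixels: a listed point, or the origin of a listed thing).
The state is a dict: "time": time; "q": joint angles; "joint_velocities": joint speeds; "joint_torque": joint torques, N m; "ee_pos": TCP position; "tcp_rot": TCP orientation; "wrist_force": force on the tool from outside, world axes, zero at the start; "wrist_torque": the same for the moment, N m; "grip_width": opening from 0.0 (shut) to 1.0 (fully open); "gripper_force": force on a finger pad.
Only numpy, scipy, OpenCV 4.12 (cv2) and the standard library are available. Lean on these libraries where they do the work, as an engineer would, in place of code of your own. Each camera call takes 0.05 s, during which the arm holds its last target. There are 200 camera calls.

## Working session

There is one attempt and no reset: what is moved stays moved. The work goes in short steps, Python scripts to look and compute and a tool call to move; the robot and the scene stay as the last step left them, time stands still between calls to the robot, and variables do not carry over. Pictures are saved under pics/ and viewed, at most 11 in all, crops included, and the job is handed in when it is done.

Besides the shell and the picture viewer there is one more tool, called by a JSON object that holds its "fn" and its "kwargs". servo_tool: Moves the arm, as the interface text tells. Its arguments: {"type":"object","properties":{"dp":{"type":"array","items":{"type":"array","items":{"type":"number"}}},"rot":{"type":"array","items":{"type":"array","items":{"type":"number"}}},"fingers":{"type":"array","items":{"type":"number"}}},"required":["dp","rot","fingers"]}

```bash
ls; mkdir -p pics; cat > h.py <<'E'
import numpy as np, cv2
from bench import env
from scipy.spatial.transform import Rotation as Rn
def ray(c,p):
    x=(p[0]-c["cx"])/c["fx"]; y=(p[1]-c["cy"])/c["fy"]
    if c.get("_w"):
        r=np.hypot(x,y); s=np.sin(r)/r if r>1e-9 else 1
        d=np.array([x*s,y*s,np.cos(r)])
    else: d=np.array([x,y,1.])
    R=np.array(c["R"]);t=np.array(c["t"])
    return -R.T@t, R.T@d
def atz(c,p,z):
    o,d=ray(c,p); return o+d*(z-o[2])/d[2]
def proj(c,X):
    v=np.array(c["R"])@np.array(X)+np.array(c["t"])
    if c.get("_w"):
        r=np.hypot(v[0],v[1]); th=np.arctan2(r,v[2]); v2=v[:2]/r*th
        return np.array([c["fx"]*v2[0]+c["cx"],c["fy"]*v2[1]+c["cy"]])
    return np.array([c["fx"]*v[0]/v[2]+c["cx"],c["fy"]*v[1]/v[2]+c["cy"]])
def cap(n):
    c=env.capture(n)
    if n=="wrist": c["_w"]=1
    return c
E
cat > a.py <<'E'
from h import *
np.set_printoptions(precision=4,suppress=True)
s=env.state(); print(s)
Z=dict(drive=.008,rack=0,carousel=0,pointer=.032,pocket=.045,mouth=.085,handle=.172,screwdriver=.015,fan=0,drive_black=.008)
for n in ("scene","top"):
    c=cap(n); cv2.imwrite(f"pics/{n}0.png",c["pixels"])
    print(n,c["fx"],-np.array(c["R"]).T@c["t"])
    for k,z in Z.items():
        for r in env.mark_of(c,k)[:3]: print(k,"%.2f"%r["p"],np.array(r["xy"]),atz(c,r["xy"],z))
E
python3 a.py
```

```text
pics
{'time': 0.0, 'q': array([-1.2613,  0.0529,  1.4017, -0.    ,  1.6886, -0.0703]), 'joint_velocities': array([0.0009, 0.0001, 0.0001, 0.0006, 0.0001, 0.0003]), 'joint_torque': array([ -0.0031, -38.1672, -36.019 ,  -0.0005,   0.0062,  -0.    ]), 'ee_pos': array([ 0.1946, -0.4873,  0.2305]), 'tcp_rot': array([-3.0835, -0.5928,  0.0003]), 'wrist_force': array([0.5469, 0.0491, 0.0108]), 'wrist_torque': array([ 0.0193,  0.0374, -0.019 ]), 'gripper_force': 0.0, 'grip_width': 1.0008984084713333}
scene 450.36166019530197 [0.9799 0.4653 1.0836]
drive 0.91 [252.3 161.6] [ 0.3951 -0.2995  0.008 ]
drive 0.59 [214.3 198.1] [ 0.5733 -0.2659  0.008 ]
rack 0.77 [216.1 200. ] [ 0.5707 -0.2621  0.    ]
carousel 0.66 [294.7 280.8] [0.5828 0.092  0.    ]
pointer 0.64 [330.5 245.7] [0.45   0.0928 0.032 ]
pocket 0.96 [317.9 253. ] [0.4975 0.0903 0.045 ]
pocket 0.26 [296.  245.5] [0.5242 0.0341 0.045 ]
mouth 0.79 [320.4 246.6] [0.4978 0.0957 0.085 ]
handle 0.92 [296.3 249.5] [0.587  0.0952 0.172 ]
handle 0.65 [316.9 248.6] [0.5498 0.1262 0.172 ]
screwdriver 0.83 [395.6 339.7] [0.5177 0.3773 0.015 ]
screwdriver 0.51 [293.4 280.3] [0.5898 0.0938 0.015 ]
fan 0.64 [217.6 153. ] [ 0.4495 -0.4097  0.    ]
drive_black 0.73 [226.9 187.2] [ 0.5196 -0.273   0.008 ]
top 403.9615740661781 [ 0.4604 -0.0314  1.0277]
drive 0.66 [379.9 185.7] [ 0.5766 -0.2627  0.008 ]
drive 0.64 [394.2 262.6] [ 0.3848 -0.3006  0.008 ]
rack 0.80 [380.  191.5] [ 0.5627 -0.265   0.    ]
carousel 0.98 [239.5 183.3] [0.5754 0.0932 0.    ]
pointer 0.68 [235.3 235.2] [0.443  0.0957 0.032 ]
pocket 0.88 [234.9 213.7] [0.4956 0.0967 0.045 ]
mouth 0.84 [235.7 212.8] [0.4963 0.0896 0.085 ]
handle 0.80 [232.1 166.5] [0.5918 0.0893 0.172 ]
handle 0.49 [380.3 189.1] [ 0.5507 -0.2265  0.172 ]
screwdriver 0.82 [129.  209.3] [0.5011 0.3698 0.015 ]
fan 0.57 [438.5 240.4] [ 0.4428 -0.4128  0.    ]
drive_black 0.73 [387.3 214.2] [ 0.5052 -0.2821  0.008 ]
```

View pics/scene0.png

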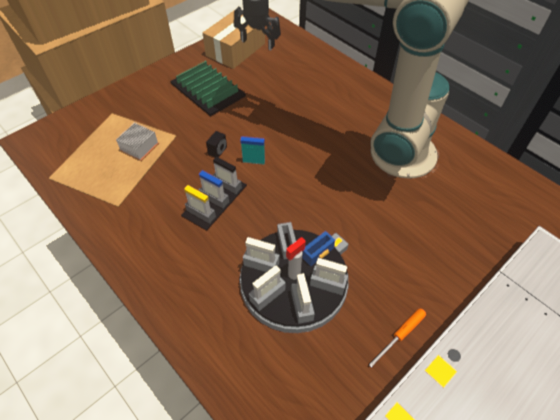

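View pics/top0.png

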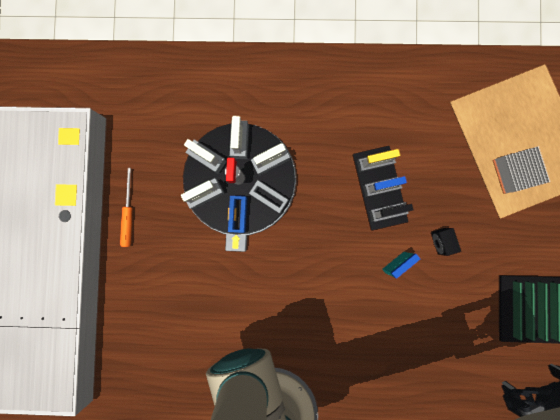

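```bash
cat > b.py <<'E'
from h import *
np.set_printoptions(precision=4,suppress=True)
crops=[]
for n in ("scene","top"):
    c=cap(n); im=c["pixels"]; hsv=cv2.cvtColor(im,cv2.COLOR_BGR2HSV)
    crops.append(cv2.resize(im[160:350,180:380] if n=="scene" else im[110:300,170:430],None,fx=2,fy=2,interpolation=cv2.INTER_CUBIC)); 
    for k,lo,hi in (("blue",(105,140,60),(125,255,255)),("red",(0,170,90),(6,255,255)),("yellow",(22,150,120),(35,255,255)),("white",(10,0,200),(40,40,255))):
        m=cv2.inRange(hsv,lo,hi)
        N,L,S,C=cv2.connectedComponentsWithStats(m)
        for i in range(1,N):
            if S[i,4]<25 or S[i,4]>600: continue
            pts=np.argwhere(L==i)[:,::-1]
            z=.108
            if k=="red": z=.19
            if k=="white": z=.145
            P=np.array([atz(c,p,z)[:2] for p in pts],np.float32)
            r=cv2.minAreaRect(P*1000)
            print(n,k,C[i],S[i,4],"c",np.array(r[0]),"sz",np.array(r[1]),"ang%.1f"%r[2])
h=max(x.shape[0] for x in crops)
cv2.imwrite("pics/crop.png",crops[0]);cv2.imwrite("pics/crop1.png",crops[1])
E
python3 b.py
```

```text
scene blue [251.9538 140.5538] 130 c [ 396.193 -292.844] sz [23.4836 68.1379] ang38.7
scene blue [210.4737 178.1579] 133 c [ 576.1629 -261.2541] sz [18.6459 71.7519] ang14.4
scene blue [318.5018 245.2014] 283 c [508.7725  98.3185] sz [43.0297 81.5902] ang82.8
scene red [295.4397 247.4052] 232 c [592.7664  96.3757] sz [62.5745 28.0642] ang0.0
scene yellow [196.0739 193.2045] 176 c [ 637.8672 -245.8204] sz [22.3028 76.6642] ang15.2
scene yellow [337.5152 241.303 ] 33 c [467.0644 122.2905] sz [11.3446 22.4957] ang88.4
scene yellow [440.4306 370.7746] 497 c [540.5655 492.3422] sz [47.0041 46.8452] ang0.1
scene yellow [398.0448 413.4328] 268 c [677.6039 490.2259] sz [42.5073 35.6628] ang89.7
scene white [286.3052   8.4351] 485 c [-101.8763 -691.9509] sz [160.6512 111.2754] ang46.0
scene white [224.6429  32.2232] 112 c [ 138.6226 -735.4126] sz [102.1341  25.1015] ang12.0
scene white [259.9463 243.7315] 149 c [629.3359  12.2898] sz [14.8894 68.7081] ang28.9
scene white [331.1856 264.6886] 167 c [543.535  169.8818] sz [15.0546 68.8031] ang28.6
scene white [266.3838 276.2703] 185 c [675.9313 
[... 693 characters left out ...]
sz [18.1721 72.9519] ang13.9
top yellow [ 65.7015 194.4701] 402 c [528.0019 481.8145] sz [44.1022 46.9371] ang1.4
top yellow [235.5909 242.    ] 44 c [430.052   85.1135] sz [24.9861 11.4168] ang1.8
top white [550.   10.5] 418 c [ 958.712  -600.6089] sz [39.2283 48.5235] ang89.6
top white [234.6667 131.7042] 240 c [674.1215  89.7902] sz [17.0858 69.8943] ang88.5
top white [198.8277 150.2101] 238 c [630.922 168.375] sz [70.4553 17.704 ] ang58.9
top white [268.9372 153.1925] 239 c [627.5436  12.8703] sz [15.9291 72.0265] ang28.0
top white [127.5532 185.8723] 47 c [546.3802 323.8806] sz [ 2.8898 82.3873] ang89.2
top white [196.1717 190.6869] 198 c [541.447  170.3391] sz [15.9162 70.0337] ang28.0
```

View pics/crop1.png

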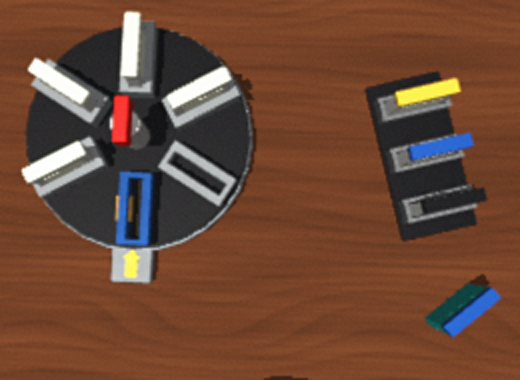

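Possible mix-ups: the blue-banded drive in the middle rack slot (scene 212,182; top 390,183), the turquoise look-alike with a blue band standing free (scene 252,150; top 405,265), and the blue pocket itself (top 237,214). The crop shows the middle-slot drive (crop1 440,146) is grey aluminium with a blue band, and the look-alike (462,305) is outside the rack. I'm going for the middle slot.

{"fn": "servo_tool", "kwargs": {"dp": [[0.036,-0.0057,0],[0.036,-0.0057,0],[0.036,-0.0057,0],[0.036,-0.0057,0],[0.036,-0.0057,0],[0.036,-0.0057,0],[0.036,-0.0057,0],[0.036,-0.0057,0],[0.036,-0.0057,0],[0.036,-0.0057,0],[0.036,-0.0057,0],[0.036,-0.0057,0]], "rot": [[0,0,0],[0,0,0],[0,0,0],[0,0,0],[0,0,0],[0,0,0],[0,0,0],[0,0,0],[0,0,0],[0,0,0],[0,0,0],[0,0,0]], "fingers": [0.5,0.5,0.5,0.5,0.5,0.5,0.5,0.5,0.5,0.5,0.5,0.5]}}

```text
time: 2.2
ee_pos: [0.5719, -0.2627, 0.2313]
tcp_rot: [3.085, 0.593, 0.0]
wrist_force: [0.2, -0.7, 0.2]
grip_width: 0.5
gripper_force: 0.0
```

{"fn": "servo_tool", "kwargs": {"dp": [[0,0,0],[0,0,0],[0,0,0],[0,0,0],[0,0,0],[0,0,0],[0,0,0],[0,0,0],[0,0,0],[0,0,0],[0,0,0],[0,0,0]], "rot": [[0,0,-6.9],[0,0,-6.9],[0,0,-6.9],[0,0,-6.9],[0,0,-6.9],[0,0,-6.9],[0,0,-6.9],[0,0,-6.9],[0,0,-6.9],[0,0,-6.9],[0,0,-6.9],[0,0,-6.9]], "fingers": [0.5,0.5,0.5,0.5,0.5,0.5,0.5,0.5,0.5,0.5,0.5,0.5]}}

```text
time: 3.2
ee_pos: [0.5705, -0.2639, 0.2312]
tcp_rot: [-1.915, -2.491, 0.0]
wrist_force: [0.9, 0.7, -0.3]
grip_width: 0.499
gripper_force: 0.0
```

```bash
cat >> h.py <<'E'
def to(x,y,z,psi):
    "tool-axis shift and turn about tool z to bring TCP to x,y,z with tool y at psi deg"
    s=env.state(); R=Rn.from_rotvec(s["tcp_rot"]).as_matrix()
    yaw=np.degrees(np.arctan2(R[1,1],R[0,1]))
    print("t %.2f"%s["time"],"pos",s["ee_pos"].round(4),"psi %.2f"%yaw,"tilt",R[:2,2].round(4),"grip %.3f F"%s["grip_width"],s["gripper_force"],s["wrist_force"].round(1),s["wrist_torque"].round(2))
    print("dp",(R.T@(np.array([x,y,z])-s["ee_pos"])).round(4),"rotz %.2f"%-((psi-yaw+180)%360-180))
def blobs(c,lo,hi,z,amin=25,amax=99999):
    m=cv2.inRange(cv2.cvtColor(c["pixels"],cv2.COLOR_BGR2HSV),lo,hi)
    N,L,S,C=cv2.connectedComponentsWithStats(m)
    for i in range(1,N):
        if amin<S[i,4]<amax:
            P=np.array([atz(c,p,z)[:2] for p in np.argwhere(L==i)[:,::-1]],np.float32)
            r=cv2.minAreaRect(P*1000); print(C[i].round(0),S[i,4],"c",np.round(r[0],1),"sz",np.round(r[1],1),"ang %.1f"%r[2])
E
cat > c.py <<'E'
from h import *
to(.573,-.262,.15,14.4)
c=cap("wrist"); cv2.imwrite("pics/w1.png",c["pixels"]); print(c["fx"],-np.array(c["R"]).T@c["t"])
blobs(c,(105,140,60),(125,255,255),.108,100)
blobs(c,(22,150,120),(35,255,255),.108,100)
E
python3 c.py
```

```text
t 3.20 pos [ 0.5705 -0.2639  0.2312] psi 14.90 tilt [-0.0002 -0.    ] grip 0.499 F 0.0 [ 0.9  0.7 -0.3] [0.01 0.01 0.05]
dp [0.0012 0.0029 0.0812] rotz 0.50
325.19226210127806 [ 0.55010861 -0.18697133  0.37257031]
[ 90. 193.] 1315 c [ 393.7 -294.8] sz [23.4 67.5] ang 39.7
[282. 203.] 1452 c [ 572.4 -261.5] sz [15.1 71.1] ang 14.6
[354. 204.] 1611 c [ 632.7 -245.6] sz [18.4 71.6] ang 14.4
```

View pics/w1.png

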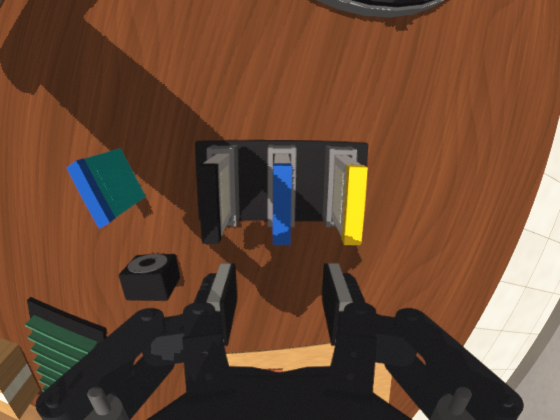

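{"fn": "servo_tool", "kwargs": {"dp": [[0.0018,0.0025,0.018],[0,0,0.018],[0,0,0.018],[0,0,0.018],[0,0,0.018],[0,0,0.018],[0,0,0.018],[0,0,0.018],[0,0,0.012],[0,0,0.009],[0,0,0],[0,0,0]], "rot": [[0,0,0.3],[0,0,0],[0,0,0],[0,0,0],[0,0,0],[0,0,0],[0,0,0],[0,0,0],[0,0,0],[0,0,0],[0,0,0],[0,0,0]], "fingers": [0.5,0.5,0.5,0.5,0.5,0.5,0.5,0.5,0.5,0.5,0.5,0.3]}}

```text
time: 4.25
ee_pos: [0.5726, -0.2616, 0.0665]
tcp_rot: [1.929, 2.479, -0.0]
wrist_force: [-0.5, -0.1, 0.3]
grip_width: 0.378
gripper_force: 0.0
```

```bash
python3 -c "
from h import *
to(.5724,-.2615,.066,14.6)"
```

```text
t 4.25 pos [ 0.5726 -0.2616  0.0665] psi 14.22 tilt [ 0.0001 -0.0001] grip 0.378 F 0.0 [-0.5 -0.1  0.3] [-0.02 -0.02 -0.06]
dp [ 0.0002 -0.0002  0.0005] rotz -0.38
```

{"fn": "servo_tool", "kwargs": {"dp": [[0,0,0],[0,0,0],[0,0,0],[0,0,0],[0,0,0],[0,0,0],[0,0,0],[0,0,0]], "rot": [[0,0,-0.3],[0,0,0],[0,0,0],[0,0,0],[0,0,0],[0,0,0],[0,0,0],[0,0,0]], "fingers": [0.1,0,0,0,0,0,0,0]}}

```text
time: 4.92
ee_pos: [0.5732, -0.2619, 0.0679]
tcp_rot: [1.92, 2.483, 0.001]
wrist_force: [0.6, 1.0, 6.2]
grip_width: 0.166
gripper_force: 59.2
```

```bash
python3 -c "
from h import *
to(.5724,-.2615,.066,14.6)"
```

```text
t 4.92 pos [ 0.5732 -0.2619  0.0679] psi 14.56 tilt [ 0.0025 -0.0013] grip 0.166 F 59.24697518348694 [0.6 1.  6.2] [ 0.06 -0.02 -0.04]
dp [ 0.0006 -0.0007  0.0019] rotz -0.04
```

{"fn": "servo_tool", "kwargs": {"dp": [[0,0,-0.005],[0,0,-0.01],[0,0,-0.015],[0,0,-0.02],[0,0,-0.02],[0,0,-0.025],[0,0,-0.025],[0,0,-0.025],[0,0,-0.025],[0,0,-0.015],[0,0,0],[0,0,0]], "rot": [[0,0,0],[0,0,0],[0,0,0],[0,0,0],[0,0,0],[0,0,0],[0,0,0],[0,0,0],[0,0,0],[0,0,0],[0,0,0],[0,0,0]], "fingers": [0,0,0,0,0,0,0,0,0,0,0,0]}}

```text
time: 5.92
ee_pos: [0.5726, -0.2616, 0.2519]
tcp_rot: [1.921, 2.484, 0.0]
wrist_force: [0.1, 0.3, -2.7]
grip_width: 0.172
gripper_force: 58.5
```

{"fn": "servo_tool", "kwargs": {"dp": [[0,0,0],[0,0,0],[0,0,0],[0,0,0],[0,0,0],[0,0,0],[0,0,0],[0,0,0],[0,0,0],[0,0,0],[0,0,0],[0,0,0]], "rot": [[0,0,-6.2],[0,0,-6.2],[0,0,-6.2],[0,0,-6.2],[0,0,-6.2],[0,0,-6.2],[0,0,-6.2],[0,0,-6.2],[0,0,-6.2],[0,0,-6.2],[0,0,-6.2],[0,0,-6.0]], "fingers": [0,0,0,0,0,0,0,0,0,0,0,0]}}

```text
time: 6.92
ee_pos: [0.5718, -0.2612, 0.2486]
tcp_rot: [-0.026, -3.138, -0.003]
wrist_force: [-0.2, 0.2, -1.1]
grip_width: 0.17
gripper_force: 58.5
```

```bash
python3 -c "
from h import *
to(.4955,-.02,.246,88.8)
to(.4955,.0932,.246,88.8)"
```

```text
t 6.92 pos [ 0.5718 -0.2612  0.2486] psi 89.07 tilt [-0.0038  0.0019] grip 0.170 F 58.52076530456543 [-0.2  0.2 -1.1] [-0.02 -0.   -0.01]
dp [0.0803 0.2399 0.0034] rotz 0.27
t 6.92 pos [ 0.5718 -0.2612  0.2486] psi 89.07 tilt [-0.0038  0.0019] grip 0.170 F 58.52076530456543 [-0.2  0.2 -1.1] [-0.02 -0.   -0.01]
dp [0.0821 0.3531 0.0036] rotz 0.27
```

{"fn": "servo_tool", "kwargs": {"dp": [[0.008,0.028,0],[0.008,0.028,0],[0.008,0.028,0],[0.008,0.028,0],[0.008,0.028,0],[0.008,0.028,0],[0.008,0.028,0],[0.008,0.028,0],[0.008,0.028,0],[0.008,0.028,0],[0.0015,0.005,0],[0,0,0]], "rot": [[0,0,0.3],[0,0,0],[0,0,0],[0,0,0],[0,0,0],[0,0,0],[0,0,0],[0,0,0],[0,0,0],[0,0,0],[0,0,0],[0,0,0]], "fingers": [0,0,0,0,0,0,0,0,0,0,0,0]}}

```text
time: 7.92
ee_pos: [0.4976, 0.0269, 0.2497]
tcp_rot: [-0.038, -3.139, 0.0]
wrist_force: [0.4, 0.4, -1.3]
grip_width: 0.167
gripper_force: 58.9
```

```bash
cat > d.py <<'E'
from h import *
to(.4955,.0932,.246,88.8)
c=cap("wrist"); cv2.imwrite("pics/w2.png",c["pixels"])
blobs(c,(105,140,40),(125,255,255),.085,60)
s=env.state()
for k,z in (("pocket",.045),("mouth",.085),("drive",s["ee_pos"][2]-.058),("handle",.172),("pointer",.032)):
    for r in env.mark_of(c,k)[:2]: print(k,"%.2f"%r["p"],r["xy"],atz(c,r["xy"],z).round(4))
E
python3 d.py
```

```text
t 7.92 pos [0.4976 0.0269 0.2497] psi 88.62 tilt [-0.0027 -0.    ] grip 0.167 F 58.89235496520996 [ 0.4  0.4 -1.3] [ 0.03 -0.02  0.03]
dp [0.0037 0.0662 0.0037] rotz -0.18
[  8. 109.] 493 c [ 377.9 -302.7] sz [26.4 61.1] ang 40.6
[340. 188.] 2837 c [492.3  86.5] sz [41.7 87.4] ang 88.7
[279. 299.] 5630 c [632.5  23.6] sz [ 47.3 192.3] ang 88.8
pocket 0.97 [344.3, 184.4] [0.4965 0.0989 0.045 ]
pocket 0.53 [279.9, 235.6] [0.555  0.0264 0.045 ]
mouth 0.91 [346.0, 194.1] [0.4973 0.0928 0.085 ]
drive 0.85 [276.4, 237.7] [0.4986 0.0252 0.1919]
drive 0.75 [46.8, 109.7] [ 0.3989 -0.1389  0.1919]
handle 0.72 [279.2, 238.4] [0.5072 0.0269 0.172 ]
pointer 0.78 [342.3, 131.2] [0.4386 0.0983 0.032 ]
```

View pics/w2.png

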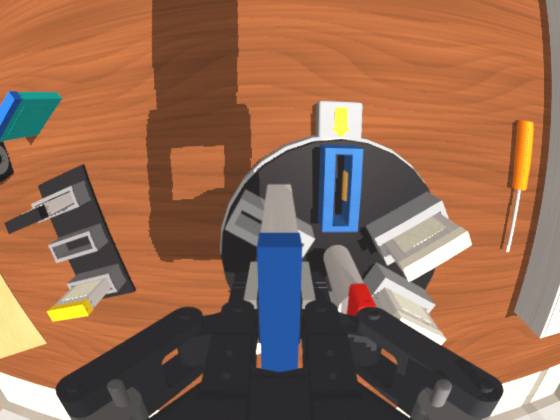

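```bash
cat > e.py <<'E'
from h import *
W=cv2.imread("pics/w2.png")
def rect(c,z,x0,y0,n=480,res=.25e-3):
    u=np.zeros((n,n),np.float32);v=u.copy()
    for i in range(n):
        for j in range(n):
            u[i,j],v[i,j]=proj(c,[x0+(j-n/2)*res,y0+(i-n/2)*res,z])
    return cv2.remap(c["pixels"],u,v,cv2.INTER_LINEAR)
out=[]
for n in ("wrist","top"):
    c=cap(n)
    I=rect(c,.085,.4955,.092); out.append(I)
    g=I.astype(int)
    b=g[:,:,0]
    # profile across y, x within +-15mm ; along x within +-1.5mm walls
    py=b[:,180:300].mean(1); d=np.diff(cv2.GaussianBlur(py.astype(np.float32).reshape(-1,1),(1,9),0).ravel())
    k=[i for i in range(2,len(d)-2) if abs(d[i])==abs(d[i-2:i+3]).max() and abs(d[i])>1.2]
    print(n,"y edges",[(round(92+(i+.5-240)*.25,1),round(float(d[i]),1)) for i in k])
    px=b[205:250].mean(0); d=np.diff(cv2.GaussianBlur(px.astype(np.float32).reshape(-1,1),(1,9),0).ravel())
    k=[i for i in range(2,len(d)-2) if abs(d[i])==abs(d[i-2:i+3]).max() and abs(d[i])>1.2]
    print(n,"x edges",[(round(495.5+(i+.5-240)*.25,1),round(float(d[i]),1)) for i in k])
cv2.imwrite("pics/rect.png",cv2.resize(np.hstack(out),(800,400)))
E
python3 e.py
```

```text
wrist y edges [(37.1, -5.0), (58.6, -3.5), (64.9, 6.8), (70.1, 16.4), (80.6, -21.0), (88.4, 3.1), (93.1, 2.8), (97.1, 15.4), (107.4, -17.4)]
wrist x edges [(439.6, 6.6), (443.1, -18.2), (448.1, 6.6), (451.4, 13.7), (457.9, -18.6), (503.6, 1.4), (517.4, 3.7), (530.1, 13.1), (536.6, -16.1), (551.1, 6.8)]
top y edges []
top x edges [(443.1, 4.2), (447.9, -6.0), (450.4, 4.7)]
```

View pics/rect.png

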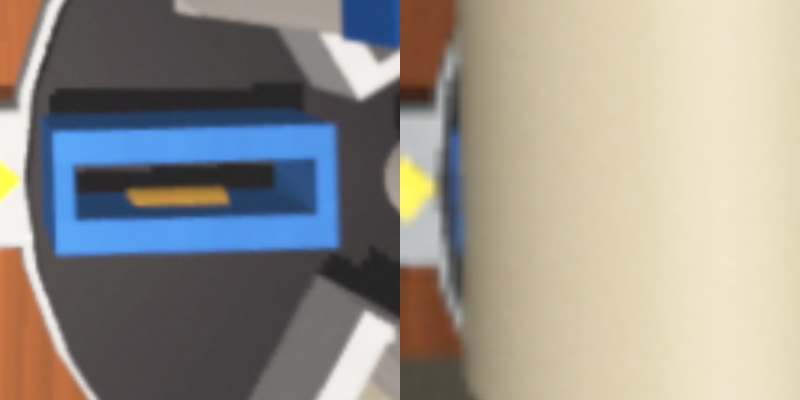

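{"fn": "servo_tool", "kwargs": {"dp": [[0.0012,0.0155,0],[0.0012,0.0155,0],[0.0012,0.0155,0],[0.0012,0.0155,0],[0,0,0.015],[0,0,0.02],[0,0,0.02],[0,0,0.02],[0,0,0.015],[0,0,0.005],[0,0,0],[0,0,0]], "rot": [[0,0,0],[0,0,0],[0,0,0],[0,0,0],[0,0,0],[0,0,0],[0,0,0],[0,0,0],[0,0,0],[0,0,0],[0,0,0],[0,0,0]], "fingers": [0,0,0,0,0,0,0,0,0,0,0,0]}}

```text
time: 9.32
ee_pos: [0.4958, 0.0874, 0.1571]
tcp_rot: [0.043, 3.14, -0.0]
wrist_force: [0.0, 0.0, -0.5]
grip_width: 0.164
gripper_force: 59.0
```

```bash
cat > f.py <<'E'
from h import *
to(.4943,.0892,.145,88.6)
c=cap("wrist"); cv2.imwrite("pics/w3.png",c["pixels"][140:400,170:440].repeat(2,0).repeat(2,1))
E
python3 f.py
```

```text
t 9.32 pos [0.4958 0.0874 0.1571] psi 88.44 tilt [ 0.0009 -0.    ] grip 0.164 F 59.009039998054504 [ 0.   0.  -0.5] [-0.01 -0.03  0.02]
dp [0.0015 0.0017 0.0121] rotz -0.16
```

View pics/w3.png

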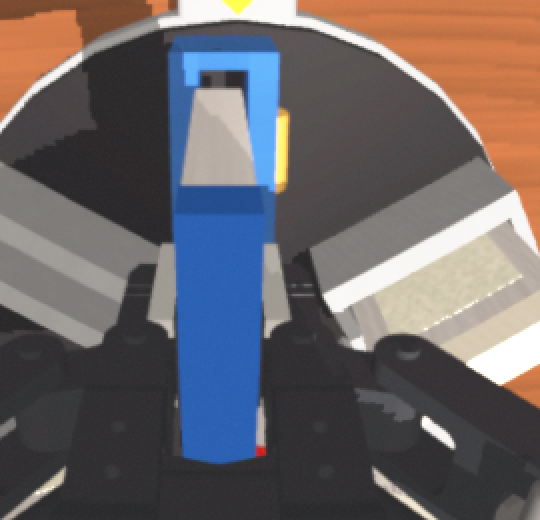

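{"fn": "servo_tool", "kwargs": {"dp": [[0.0015,0.0018,0],[0,0,0.004],[0,0,0.003],[0,0,0.002],[0,0,0.001],[0,0,0.001],[0,0,0.001],[0,0,0.001],[0,0,0.001],[0,0,0]], "rot": [[0,0,-0.16],[0,0,0],[0,0,0],[0,0,0],[0,0,0],[0,0,0],[0,0,0],[0,0,0],[0,0,0],[0,0,0]], "fingers": [0,0,0,0,0,0,0,0,0,0]}}

```text
time: 10.2
ee_pos: [0.4939, 0.0894, 0.1421]
tcp_rot: [-0.038, -3.141, 0.0]
wrist_force: [-0.1, 0.2, -1.5]
grip_width: 0.168
gripper_force: 59.0
```

```bash
python3 -c "
from h import *
to(.4943,.0892,.145,88.6)"
```

```text
t 10.20 pos [0.4939 0.0894 0.1421] psi 88.62 tilt [-0.0002 -0.0001] grip 0.168 F 59.00856971740723 [-0.1  0.2 -1.5] [-0.01  0.03 -0.01]
dp [-0.0004 -0.0002 -0.0029] rotz 0.02
```

{"fn": "servo_tool", "kwargs": {"dp": [[0,0,0.001],[0,0,0.001],[0,0,0.001],[0,0,0.001],[0,0,0.001],[0,0,0.001]], "rot": [[0,0,0],[0,0,0],[0,0,0],[0,0,0],[0,0,0],[0,0,0]], "fingers": [0,0,0,0,0,0]}}

```text
time: 10.7
ee_pos: [0.4939, 0.0894, 0.1362]
tcp_rot: [-0.038, -3.141, 0.0]
wrist_force: [0.5, -0.3, -0.7]
grip_width: 0.161
gripper_force: 59.0
```

```bash
python3 -c "
from h import *
to(.4943,.0892,.145,88.6)"
```

```text
t 10.70 pos [0.4939 0.0894 0.1362] psi 88.62 tilt [-0.     -0.0001] grip 0.161 F 59.00989472866058 [ 0.5 -0.3 -0.7] [ 0.01 -0.05 -0.06]
dp [-0.0004 -0.0002 -0.0088] rotz 0.02
```

{"fn": "servo_tool", "kwargs": {"dp": [[0,0,0.001],[0,0,0.001],[0,0,0.001],[0,0,0.001],[0,0,0.001],[0,0,0.001],[0,0,0.001],[0,0,0.001],[0,0,0.001],[0,0,0.001],[0,0,0.001],[0,0,0.001]], "rot": [[0,0,0],[0,0,0],[0,0,0],[0,0,0],[0,0,0],[0,0,0],[0,0,0],[0,0,0],[0,0,0],[0,0,0],[0,0,0],[0,0,0]], "fingers": [0,0,0,0,0,0,0,0,0,0,0,0]}}

```text
time: 11.7
ee_pos: [0.4941, 0.0893, 0.1244]
tcp_rot: [0.038, 3.141, -0.001]
wrist_force: [-0.3, -1.6, 1.2]
grip_width: 0.167
gripper_force: 59.1
```

```bash
python3 -c "
from h import *
to(.4943,.0892,.106,88.6)"
```

```text
t 11.70 pos [0.4941 0.0893 0.1244] psi 88.62 tilt [ 0.0005 -0.0004] grip 0.167 F 59.088422656059265 [-0.3 -1.6  1.2] [-0.18 -0.    0.05]
dp [-0.0002 -0.0001  0.0184] rotz 0.02
```

Roller contact is starting. I'll carry on gently.

{"fn": "servo_tool", "kwargs": {"dp": [[0,0,0.001],[0,0,0.001],[0,0,0.001],[0,0,0.001],[0,0,0.001],[0,0,0.001],[0,0,0.001],[0,0,0.001]], "rot": [[0,0,0],[0,0,0],[0,0,0],[0,0,0],[0,0,0],[0,0,0],[0,0,0],[0,0,0]], "fingers": [0,0,0,0,0,0,0,0]}}

```text
time: 12.37
ee_pos: [0.4938, 0.0894, 0.116]
tcp_rot: [-0.038, -3.141, 0.0]
wrist_force: [-0.0, -1.0, 1.1]
grip_width: 0.167
gripper_force: 59.1
```

{"fn": "servo_tool", "kwargs": {"dp": [[0,0,0.001],[0,0,0.001],[0,0,0.001],[0,0,0.001],[0,0,0.001],[0,0,0.001]], "rot": [[0,0,0],[0,0,0],[0,0,0],[0,0,0],[0,0,0],[0,0,0]], "fingers": [0,0,0,0,0,0]}}

```text
time: 12.87
ee_pos: [0.4939, 0.0894, 0.1102]
tcp_rot: [-0.038, -3.141, 0.0]
wrist_force: [1.3, -2.5, 0.1]
grip_width: 0.169
gripper_force: 59.1
```

```bash
python3 -c "
from h import *
to(.4943,.0892,.105,88.6)"
```

```text
t 12.87 pos [0.4939 0.0894 0.1102] psi 88.62 tilt [-0.     -0.0001] grip 0.169 F 59.07949447631836 [ 1.3 -2.5  0.1] [-0.33 -0.03 -0.09]
dp [-0.0004 -0.0002  0.0052] rotz 0.02
```

{"fn": "servo_tool", "kwargs": {"dp": [[0,0,0.001],[0,0,0.001],[0,0,0.001],[0,0,0]], "rot": [[0,0,0],[0,0,0],[0,0,0],[0,0,0]], "fingers": [0,0,0,0]}}

```text
time: 13.2
ee_pos: [0.4939, 0.0895, 0.107]
tcp_rot: [-0.038, -3.141, 0.0]
wrist_force: [0.2, -1.6, -1.1]
grip_width: 0.169
gripper_force: 59.0
```

{"fn": "servo_tool", "kwargs": {"dp": [[0,0,0.001],[0,0,0.001],[0,0,0]], "rot": [[0,0,0],[0,0,0],[0,0,0]], "fingers": [0,0,0]}}

```text
time: 13.45
ee_pos: [0.4939, 0.0894, 0.1051]
tcp_rot: [0.038, 3.141, -0.0]
wrist_force: [0.6, -1.9, -0.9]
grip_width: 0.17
gripper_force: 59.0
```

```bash
python3 -c "
from h import *
to(.4943,.0892,.105,88.6)
c=cap('wrist'); cv2.imwrite('pics/w4.png',c['pixels'][140:400,170:440].repeat(2,0).repeat(2,1))"
```

```text
t 13.45 pos [0.4939 0.0894 0.1051] psi 88.62 tilt [ 0.     -0.0001] grip 0.170 F 59.013792872428894 [ 0.6 -1.9 -0.9] [-0.35 -0.09 -0.08]
dp [-0.0004 -0.0002  0.0001] rotz 0.02
```

View pics/w4.png

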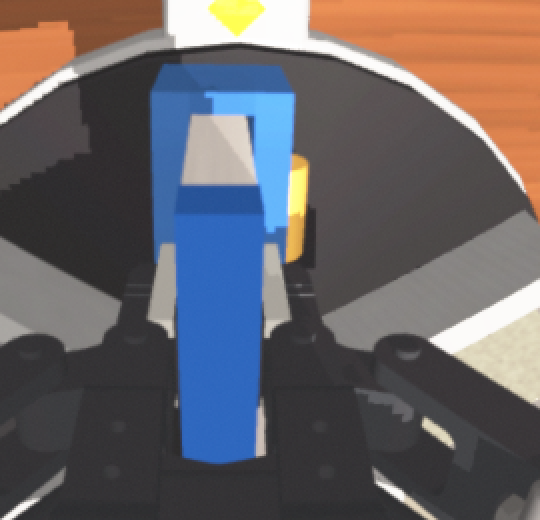

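{"fn": "servo_tool", "kwargs": {"dp": [[0,0,0.001],[0,0,0]], "rot": [[0,0,0],[0,0,0]], "fingers": [0,0]}}

```text
time: 13.67
ee_pos: [0.494, 0.0895, 0.1049]
tcp_rot: [0.038, 3.141, -0.0]
wrist_force: [-3.0, -1.7, 4.6]
grip_width: 0.171
gripper_force: 59.7
```

{"fn": "servo_tool", "kwargs": {"dp": [[0,0,0.001],[0,0,0]], "rot": [[0,0,0],[0,0,0]], "fingers": [0,0]}}

```text
time: 13.83
ee_pos: [0.4941, 0.0895, 0.1049]
tcp_rot: [0.038, 3.141, -0.0]
wrist_force: [-6.0, -1.9, 10.2]
grip_width: 0.169
gripper_force: 60.7
```

{"fn": "servo_tool", "kwargs": {"dp": [[0,0,0.001],[0,0,0]], "rot": [[0,0,0],[0,0,0]], "fingers": [0,0]}}

```text
time: 14.0
ee_pos: [0.4941, 0.0895, 0.1048]
tcp_rot: [0.038, 3.14, -0.0]
wrist_force: [-8.7, -2.2, 17.1]
grip_width: 0.166
gripper_force: 61.6
```

{"fn": "servo_tool", "kwargs": {"dp": [[0,0,0.001],[0,0,0],[0,0,0]], "rot": [[0,0,0],[0,0,0],[0,0,0]], "fingers": [0,0,0]}}

```text
time: 14.25
ee_pos: [0.4942, 0.0895, 0.1048]
tcp_rot: [0.038, 3.14, 0.0]
wrist_force: [-13.4, -2.8, 23.4]
grip_width: 0.172
gripper_force: 62.5
```

{"fn": "servo_tool", "kwargs": {"dp": [[0,0,-0.002],[0,0,-0.002],[0,0,0],[0,0,0],[0,0,0],[0,0,0]], "rot": [[0,0,0],[0,0,0],[0,0,0],[0,0,0],[0,0,0],[0,0,0]], "fingers": [0,0,0.45,0.45,0.45,0.45]}}

```text
time: 14.75
ee_pos: [0.4939, 0.0896, 0.105]
tcp_rot: [-0.038, -3.141, -0.0]
wrist_force: [0.5, -0.8, -0.4]
grip_width: 0.452
gripper_force: 0.0
```

{"fn": "servo_tool", "kwargs": {"dp": [[0,0,-0.01],[0,0,-0.02],[0,0,-0.03],[0,0,-0.03],[0,0,-0.03],[0,0,-0.03],[0,0,0],[0,0,0]], "rot": [[0,0,0],[0,0,0],[0,0,0],[0,0,0],[0,0,0],[0,0,0],[0,0,0],[0,0,0]], "fingers": [0.45,0.45,0.45,0.45,0.45,0.45,0.45,0.45]}}

```text
time: 15.42
ee_pos: [0.4947, 0.0896, 0.2579]
tcp_rot: [0.038, 3.137, 0.001]
wrist_force: [-0.3, -0.0, -0.5]
grip_width: 0.448
gripper_force: 0.0
```

```bash
cat > g.py <<'E'
from h import *
to(.5855,.0913,.17,88.6)
c=cap("wrist"); cv2.imwrite("pics/w5.png",c["pixels"])
print("red");blobs(c,(0,150,60),(6,255,255),.19,60)
print("white");blobs(c,(10,0,200),(40,40,255),.145,300)
print("blue at .145");blobs(c,(105,140,40),(125,255,255),.145,60)
for k,z in (("handle",.172),("drive",.045)):
    for r in env.mark_of(c,k)[:2]: print(k,"%.2f"%r["p"],r["xy"],atz(c,r["xy"],z).round(4))
E
python3 g.py
```

```text
t 15.42 pos [0.4947 0.0896 0.2579] psi 88.63 tilt [0.0047 0.0005] grip 0.448 F 0.0 [-0.3 -0.  -0.5] [-0.02  0.    0.02]
dp [-0.0904  0.0039  0.0883] rotz 0.03
red
[285. 318.] 1255 c [571.6  93. ] sz [15.1 68.2] ang 88.1
white
[292. 127.] 1460 c [437.2 124. ] sz [116.   45.8] ang 71.9
[544. 274.] 3298 c [563.9 387. ] sz [279.6  94.1] ang 21.6
[355. 223.] 771 c [515.3 155.5] sz [26.3 68.6] ang 26.1
[543. 381.] 668 c [794.8 513.6] sz [84.9 70.6] ang 0.6
[ 21. 389.] 1150 c [ 796.2 -340.2] sz [ 84.8 170.5] ang 0.5
[519. 382.] 369 c [766.8 448.1] sz [87.4 43.7] ang 47.9
[542. 412.] 556 c [902.2 596.3] sz [213.   59.2] ang 64.7
[409. 410.] 318 c [777.7 258.5] sz [78.5 19.5] ang 41.2
blue at .145
[279. 195.] 3271 c [485.6  89.9] sz [30.  87.3] ang 88.7
handle 0.95 [279.8, 317.2] [0.5813 0.0883 0.172 ]
handle 0.44 [274.4, 183.5] [0.4659 0.0871 0.172 ]
drive 0.87 [278.5, 184.9] [0.4963 0.089  0.045 ]
drive 0.68 [20.0, 117.3] [ 0.3837 -0.2593  0.045 ]
```

View pics/w5.png

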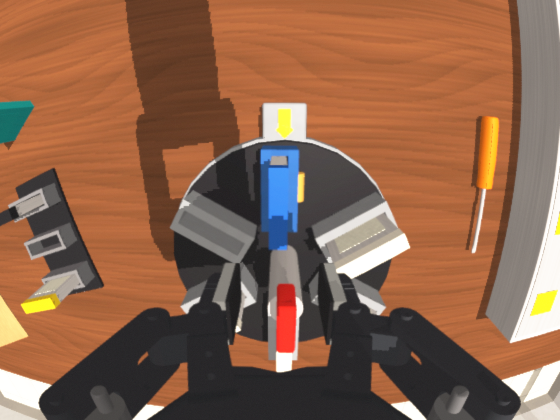

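{"fn": "servo_tool", "kwargs": {"dp": [[-0.0227,0.0011,0],[-0.0227,0.0011,0],[-0.0227,0.0011,0],[-0.0227,0.0011,0],[0,0,0.02],[0,0,0.02],[0,0,0.02],[0,0,0.02],[0,0,0.015],[0,0,0],[0,0,0]], "rot": [[0,0,0],[0,0,0],[0,0,0],[0,0,0],[0,0,0],[0,0,0],[0,0,0],[0,0,0],[0,0,0],[0,0,0],[0,0,0]], "fingers": [0.6,0.6,0.6,0.6,0.6,0.6,0.6,0.6,0.6,0.6,0.6]}}

```text
time: 16.48
ee_pos: [0.5839, 0.0916, 0.1586]
tcp_rot: [-0.038, -3.138, 0.001]
wrist_force: [0.9, 0.1, 0.4]
grip_width: 0.602
gripper_force: 0.0
```

```bash
python3 -c "
from h import *
to(.5855,.092,.160,88.6)"
```

```text
t 16.48 pos [0.5839 0.0916 0.1586] psi 88.62 tilt [-0.0038 -0.0004] grip 0.602 F 0.0 [0.9 0.1 0.4] [-0.02  0.01  0.04]
dp [-0.0016  0.0005 -0.0014] rotz 0.02
```

{"fn": "servo_tool", "kwargs": {"dp": [[-0.0012,0,-0.001],[0,0,0],[0,0,0],[0,0,0],[0,0,0],[0,0,0],[0,0,0],[0,0,0],[0,0,0]], "rot": [[0,0,0],[0,0,0],[0,0,0],[0,0,0],[0,0,0],[0,0,0],[0,0,0],[0,0,0],[0,0,0]], "fingers": [0.3,0,0,0,0,0,0,0,0]}}

```text
time: 17.23
ee_pos: [0.5867, 0.0927, 0.1631]
tcp_rot: [0.036, 3.138, 0.003]
wrist_force: [0.4, 5.0, 3.1]
grip_width: 0.177
gripper_force: 61.1
```

```bash
python3 -c "
from h import *
to(.5855,.092,.160,28.6)"
```

```text
t 17.23 pos [0.5867 0.0927 0.1631] psi 88.68 tilt [0.0033 0.0017] grip 0.177 F 61.107412576675415 [0.4 5.  3.1] [ 0.57 -0.08 -0.04]
dp [ 0.0012 -0.0007  0.003 ] rotz 60.08
```

{"fn": "servo_tool", "kwargs": {"dp": [[0,0.0008,-0.002],[0,0,0],[0,0,0],[0,0,0],[0,0,0],[0,0,0],[0,0,0],[0,0,0],[0,0,0],[0,0,0]], "rot": [[0,0,0],[0,0,2],[0,0,3.5],[0,0,3.5],[0,0,3.5],[0,0,3.5],[0,0,3.5],[0,0,3.5],[0,0,3.5],[0,0,3.5]], "fingers": [0,0,0,0,0,0,0,0,0,0]}}

```text
time: 18.07
ee_pos: [0.5863, 0.0916, 0.163]
tcp_rot: [0.854, 3.022, -0.002]
wrist_force: [1.9, -2.9, -3.0]
grip_width: 0.179
gripper_force: 60.3
```

```bash
python3 -c "
from h import *
to(.586,.092,.162,28.6)"
```

```text
t 18.07 pos [0.5863 0.0916 0.163 ] psi 58.45 tilt [ 0.0005 -0.0017] grip 0.179 F 60.27421295642853 [ 1.9 -2.9 -3. ] [-0.45 -0.39  0.18]
dp [0.0005 0.0002 0.001 ] rotz 29.85
```

{"fn": "servo_tool", "kwargs": {"dp": [[0,0,0],[0,0,0],[0,0,0],[0,0,0],[0,0,0],[0,0,0],[0,0,0],[0,0,0],[0,0,0],[0,0,0],[0,0,0],[0,0,0]], "rot": [[0,0,3],[0,0,3],[0,0,3],[0,0,3],[0,0,3],[0,0,3],[0,0,3],[0,0,3],[0,0,3],[0,0,2.8],[0,0,0],[0,0,0]], "fingers": [0,0,0,0,0,0,0,0,0,0,0,0]}}

```text
time: 19.07
ee_pos: [0.5855, 0.0908, 0.1631]
tcp_rot: [-1.601, -2.703, 0.006]
wrist_force: [-4.2, -5.8, -0.7]
grip_width: 0.172
gripper_force: 60.6
```

```bash
python3 -c "
from h import *
to(.586,.092,.162,28.6)"
```

```text
t 19.07 pos [0.5855 0.0908 0.1631] psi 28.73 tilt [-0.0021 -0.0029] grip 0.172 F 60.60956597328186 [-4.2 -5.8 -0.7] [-0.8   0.35 -0.01]
dp [0.0008 0.001  0.0011] rotz 0.13
```

{"fn": "servo_tool", "kwargs": {"dp": [[0,0,0],[0,0,0],[0,0,0],[0,0,0],[0,0,0],[0,0,-0.01],[0,0,-0.02],[0,0,-0.025],[0,0,-0.03],[0,0,-0.03],[0,0,-0.02],[0,0,0]], "rot": [[0,0,0],[0,0,0],[0,0,0],[0,0,0],[0,0,0],[0,0,0],[0,0,0],[0,0,0],[0,0,0],[0,0,0],[0,0,0],[0,0,0]], "fingers": [0.55,0.55,0.55,0.55,0.55,0.55,0.55,0.55,0.55,0.55,0.55,0.55]}}

```text
time: 20.07
ee_pos: [0.5871, 0.0926, 0.3054]
tcp_rot: [1.594, 2.697, 0.009]
wrist_force: [0.1, -0.6, 0.9]
grip_width: 0.546
gripper_force: 0.0
```

```bash
python3 -c "
from h import *
to(.586,.092,.162,28.6)
c=cap('scene'); cv2.imwrite('pics/s2.png',cv2.resize(c['pixels'][130:340,160:420],None,fx=3,fy=2.8))
blobs(c,(105,140,60),(125,255,255),.145,30)
c=cap('wrist'); cv2.imwrite('pics/w6.png',c['pixels']);blobs(c,(0,150,60),(6,255,255),.19,60)"
```

```text
t 20.07 pos [0.5871 0.0926 0.3054] psi 28.83 tilt [0.0104 0.0009] grip 0.546 F 0.0 [ 0.1 -0.6  0.9] [-0.04  0.06  0.02]
dp [ 0.0006 -0.0026  0.1434] rotz 0.23
[252. 141.] 130 c [ 418.3 -264.1] sz [22.6 65.6] ang 38.7
[332. 263.] 224 c [537.7 166.9] sz [21.5 69.1] ang 27.7
[331. 280.] 184 c [576.6 195.8] sz [44.4 81.4] ang 43.3
[276. 204.] 1188 c [582.4  96.7] sz [15.  53.5] ang 28.7
```

View pics/w6.png

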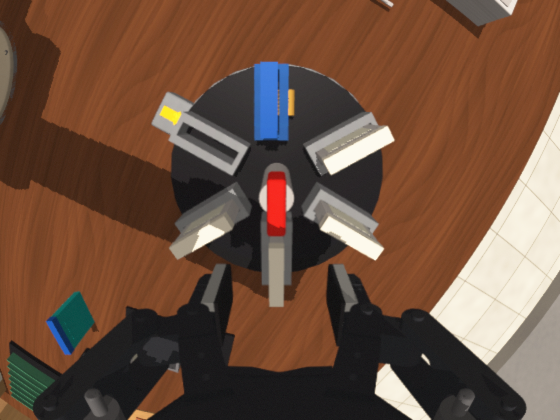

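View pics/s2.png

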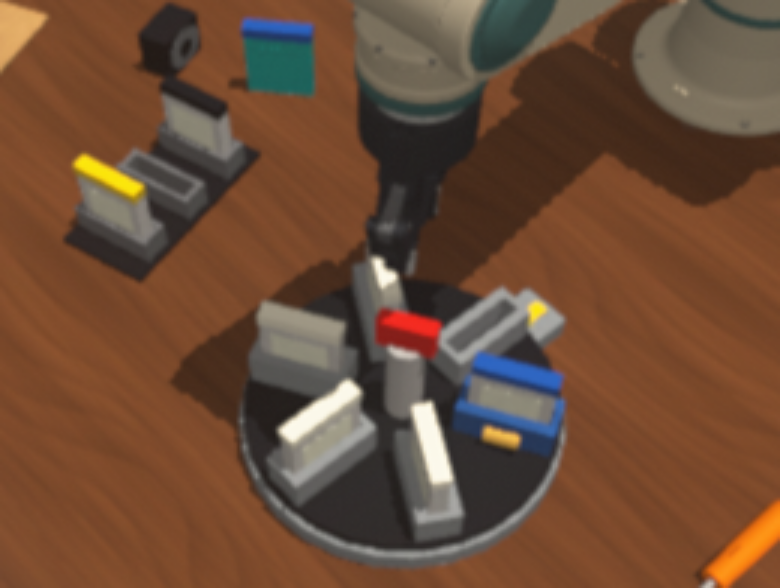

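The next empty grey pocket (wrist 210,140) now stands at the pointer (170,115). The blue-topped drive is seated upright in its pocket (272,100), and the gripper is clear.

```bash
python3 -c "
from bench import env
print(env.hand_in())"
```

```text
the job is handed in; nothing more can be done
None
```

The blue-topped drive is fully home in the blue pocket, and the carousel is turned one click clockwise so the next empty pocket stands at the pointer. The arm has let go, and the job was handed in at about 20 s with no verdict shown.

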